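# Grease the carriage of a laboratory plate shuttle

### The arm

A 6-joint arm with a two-finger parallel gripper is mounted at the origin on the work surface. World frame = base frame: x ahead of the robot, y to its left, z up, the work surface at z = 0. Lengths are in m, angles in rad, forces in N, time in s.
With the tool pointing down it reaches from about 0.375 to 0.975 m from the base axis. Payload 3.8 kg.
Tool frame: the origin (TCP) lies midway between the tips of the shut fingers; the grasp point (between the pads) lies 19 mm behind it; z points along the fingers, y is the direction in which the jaws open and shut (so a half turn about z gives the same grasp; the last joint's range is limited). The gripper opens to 85 mm and grips with 20 to 120 N. Pads are 22 mm wide; open, the fingers measure 114 mm over their backs; the gripper's body (76 mm by 85 mm) begins 54 mm behind the grasp point. The pads swing forward as they close: fully open they stand 13 mm farther back than shut.
Start: joints at [1.152, 0.264, 1.604, -0, 1.274, -0.037], TCP at [0.251, 0.626, 0.231] pointing down, gripper open.
Joint ranges: [-2.63, 2.63], [-0.94, 2.18], [0.31, 2.57], [-1.31, 4.45], [0, 2.66], [-2.55, 2.55]. Speed limits (rad/s): [2.57, 2.57, 3.14, 3.14, 3.14, 3.14].

### API

Orientations are given as a rotation vector (axis times angle).
In Python, from workcell import bot gives the robot as it stands.
- The arm moves only by the tool drive_tool, never from a script. Its argument "deltas" is a list of rows, each an object with "hand": the opening, from 0 (shut) to 1 (fully open); "offset": the shift along the world's x, y, z in cm, a list of three; "angular": the turn, a rotation vector about the world's x, y, z in degrees, a list of three. A call has 1 to 8 rows; each row is the pose to reach, as a shift and turn from the pose commanded when the call began; what a row does not reach only later rows make up. A row lasts 1/8 s, in which the tool goes at most 62.5 mm and 10.7 degrees, less where a joint would pass 70% of its speed; a pose out of reach is approached as far as the arm can. A call with a gripper value outside its range is refused whole. The fingers move at their own pace and stop on an object; "force" is the grip in N (left out, the last holds). Time passes only in rows, so rows that repeat a pose let the fingers close. It gives the time, the measured TCP pose, the force and the opening at its end, in the units of the state.
- bot.read_state(): the state, without advancing time (a new reading comes with each control period).
- bot.read_camera(name): name is "side" or "top"; returns a dict with "frame" (400x640x3 uint8, blue, green, red), "mtx" (3x3 intrinsics, pixels), "R" (3x3) and "t" (3): a world point X has camera coordinates R X + t. Camera axes: x right, y down, z forward; pixel columns grow to the right and rows downward; lengths in m; the calibration is good to about 2 mm. A picture is of the moment at which its call begins. There is no depth.
- bot.finish_job(): hands the job in, once; it reports no verdict.
The state is a dict: "time": time; "q": joint angles; "joint_vel": joint speeds; "joint_torque": joint torques, N m; "tool_pos": TCP position; "tcp_rot": TCP orientation; "wrist_force": force on the tool from outside, world axes, zero at the start; "torque": the same for the moment, N m; "width": opening from 0.0 (shut) to 1.0 (fully open).
Only numpy, scipy, OpenCV 4.12 (cv2) and the standard library are available. Lean on these libraries where they do the work, as an engineer would, in place of code of your own. Each camera call takes 0.05 s, during which the arm holds its last target. There are 200 camera calls.

### The job

Take the lock pin from the service caddy, push it fully home into the lock hole of the plate shuttle's carriage so that the carriage cannot slide, and let go of it. Then take the push-type grease gun from its stand, press its coupler squarely onto the tilted grease nipple until it snaps on, push the gun on against its spring through more than half of its stroke, and finish while still holding it pressed there, without disturbing the rack of sample tubes.

Things in the scene. Friction and masses are not known exactly. Their poses are not given: they have to be found in the camera images.
- pin: plain steel lock pin, standing at the start in the caddy, 60 g: shank 7 mm in diameter and 30 mm long with a 4 mm tapered tip, knurled round head 18 mm in diameter and 32 mm tall above it. The origin is the tip; z runs along the pin to the head: the head reaches from z = 30 to 62 mm and its underside stops the pin
- caddy: fixed grey plastic block, 90 x 130 mm, 45 mm tall, origin under its centre, with four upright holes. The pin's hole (9 mm) is at x = 0, y = +35 mm; the pin's head rests on the block's top. A hex driver with a black handle (19 mm thick, its top 115 mm above the bench) stands in the hole at y = -38 mm and is not needed
- lock_hole (a point): centre of the mouth of the lock hole in the upper face of the carriage plate, 46 mm above the bench: upright, 9 mm in diameter through the 10 mm plate; just below it an equal hole goes on in the stage's fixed boss. The pin goes in 30 mm, until its head rests on the plate. Axes of the stage: y along the rail
- carriage (a joint): position of the carriage along the rail, m; 0 is the service position, where the lock holes are in line and where it starts. It slides when pushed along the rail with more than 5 N; with the pin in it has 2 to 4 mm of play, and the pin leans a little when the carriage is pushed
- nipple (a point): ball-headed steel grease nipple on the carriage, tilted 0.5 rad (29 degrees) from vertical along the rail. Origin: centre of the 10 mm ball head; z points outward along its axis, where the coupler comes from. 5.4 mm neck, 14 mm hexagon starting 15.5 mm below the ball centre. In stage axes it is 75 mm to +x and 7 mm to -y of the lock hole, ball centre 79 mm above the bench
- gun: push-type grease gun, 360 g, parked nose down, upright in its stand. Origin: centre of the underside of its front cap (36 mm wide, 13 mm tall); z along the barrel to the rear. Barrel 29 mm thick from z = 14 to 78 mm, with dark grooves: grip here; rear plug up to z = 88 mm. Below the cap a 10 mm sliding ram carries the coupler (23 mm wide, open mouth at z = -66 mm with the ram out)
- coupler (a point): point in the coupler where the nipple's ball centre sits once snapped on: on the gun's axis at z = -55 mm with the ram out, 11 mm inside the funnel mouth (19 mm wide at the rim, bore 13 mm). Four spring jaws let the ball in at about 5 to 6 N (felt as a snap 4 mm before the ball is home), before the ram starts to move. Its axes are those of the gun
- gun_ram (a joint): stroke of the gun's ram, m: 0 with the ram out, 0.012 fully pushed in. Its spring takes 8 N to start and 15 N at the full stroke and pushes the ram out again when the pressing stops
- stand: fixed gun stand: 90 mm round foot and a grey upright tube 44 mm wide, 28 mm inside, 75 mm tall; the gun's front cap rests on its rim and the gun lifts straight out (70 mm). Origin under its centre
- tube_rack: white plastic rack, 85 x 125 mm, 38 mm tall, with strips of clear sample tubes; loose; must not be disturbed; origin under its centre
- stage: the plate shuttle: fixed aluminium base plate 150 x 320 x 12 mm with a guide rail along its y, lead screw, motor at the +y end (54 mm tall), and the carriage plate 124 x 80 mm, top face 46 mm above the bench, which carries lock hole and nipple. Origin on the bench under the service position of the carriage plate's centre; the lock hole is at x = -45 mm, y = 0

How it is judged:
By the outcome, as a careful person would: the job done as asked, in the order asked, and still so for the second after the job is handed in, while the arm keeps its last pose, push and grip.
It also fails if it takes over 64 s, if anything falls off the work surface, if the arm or the gripper's body presses on something with over 40 N, if the wrist force passes 120 N, or if a joint passes its speed limit or range.

## Working session

There is one attempt and no reset: what is moved stays moved. The work goes in short steps, Python scripts to look and compute and a tool call to move; the robot and the scene stay as the last step left them, time stands still between calls to the robot, and variables do not carry over. Pictures are saved under pics/ and viewed, about 8 in all and at most 12, crops included, and the job is handed in when it is done.

Besides the shell and the picture viewer there is one more tool, called in YAML: its name, and indented under it one key for each argument. drive_tool: Moves the arm, as the interface text tells. Its arguments: {"type":"object","properties":{"deltas":{"type":"array"},"force":{"type":"number"}},"required":["deltas"]}

```bash
mkdir -p pics; ls
python3 - <<'E'
from workcell import bot
import cv2,numpy as np
np.set_printoptions(precision=4,suppress=True)
for n in("top","side"):
    c=bot.read_camera(n); cv2.imwrite(f"pics/{n}0.png",c["frame"]); print(n,c["mtx"],c["R"],c["t"],-c["R"].T@c["t"])
    np.savez(n+".npz",**c)
print(bot.read_state())
E
```

```text
pics
top [[434.6645   0.     324.2624]
 [  0.     434.6645 195.257 ]
 [  0.       0.       1.    ]] [[-0.0249 -0.9995 -0.0216]
 [-0.9838  0.0283 -0.1772]
 [ 0.1777  0.0169 -0.9839]] [0.0314 0.555  0.921 ] [0.383  0.0002 1.0052]
side [[517.3036   0.     313.5383]
 [  0.     517.3036 197.0462]
 [  0.       0.       1.    ]] [[ 0.9824 -0.1862  0.0126]
 [-0.1084 -0.6242 -0.7737]
 [ 0.1519  0.7588 -0.6334]] [-0.5591  0.1339  1.2837] [ 0.3688 -0.9946  0.9237]
{'time': 0.1, 'q': array([ 1.1521,  0.2647,  1.6052, -0.    ,  1.2737, -0.0369]), 'joint_vel': array([ 0.0007, -0.0027, -0.0033,  0.001 , -0.0009, -0.0008]), 'joint_torque': array([  0.0009, -51.6706, -36.8589,   0.    ,   0.0062,   0.0001]), 'tool_pos': array([0.2512, 0.6258, 0.2301]), 'tcp_rot': array([-0.596 , -3.0841,  0.0031]), 'wrist_force': array([-0.0444, -0.9304,  0.4367]), 'torque': array([-0.0339, -0.0114, -0.0358]), 'width': 1.0022898609975541}
```

View pics/top0.png

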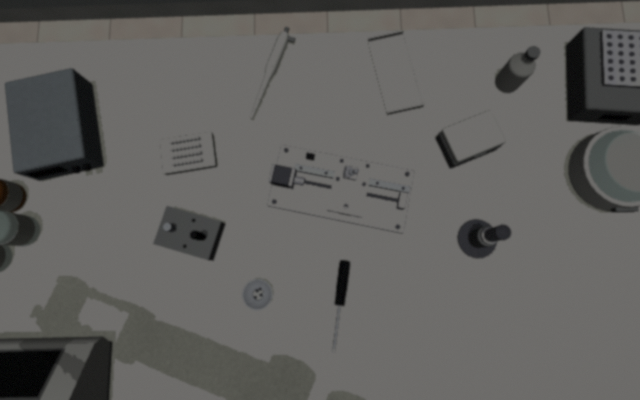

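View pics/side0.png

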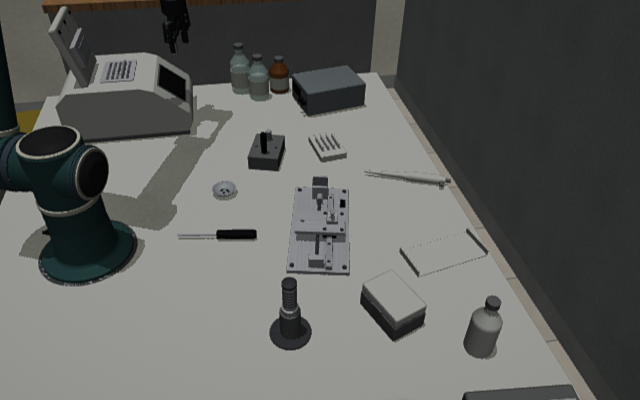

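Top: caddy at (189,233), pin head ~(168,227), stage centre ~(342,190), gun ~(485,236), rack (188,153). Side: caddy (266,150), carriage (320,217), gun (290,310). Next are enlarged crops.

```bash
cat > h.py <<'E'
import numpy as np, cv2
from scipy.optimize import least_squares
np.set_printoptions(precision=4,suppress=True)
C={n:dict(np.load(n+".npz")) for n in("top","side")}
def proj(n,X):
    c=C[n]; p=np.atleast_2d(X)@c["R"].T+c["t"]; p=p@c["mtx"].T; return p[:,:2]/p[:,2:]
def ray(n,uv):
    c=C[n]; d=c["R"].T@np.linalg.solve(c["mtx"],[*uv,1]); return -c["R"].T@c["t"],d
def atz(n,uv,z):
    o,d=ray(n,uv); return o+d*(z-o[2])/d[2]
def tri(a,b):
    r=least_squares(lambda X:np.r_[proj("top",X)[0]-a,proj("side",X)[0]-b],[.6,0,.05]); return r.x,r.fun
def crop(img,x,y,w,h,s):
    o=cv2.resize(img[y:y+h,x:x+w],None,fx=s,fy=s,interpolation=cv2.INTER_CUBIC)
    o=np.clip(255*(o/255.)**.6,0,255).astype(np.uint8)
    for k in range(0,w,10): cv2.line(o,(k*s,0),(k*s,8 if (x+k)%50 else 20),(0,0,255),1)
    for k in range(0,h,10): cv2.line(o,(0,k*s),(8 if (y+k)%50 else 20,k*s),(0,0,255),1)
    cv2.putText(o,f"{x},{y} x{s}",(24,14),0,.4,(0,0,255)); return o
E
python3 - <<'E'
from h import *
t=C["top"]["frame"];s=C["side"]["frame"]
a=np.vstack([crop(t,260,140,160,100,5),crop(s,280,170,80,40,5)[:0].reshape(0,400,3).repeat(1,0) if 0 else np.zeros((0,800,3),np.uint8)])
cv2.imwrite("pics/a.png",a)
b=np.hstack([crop(s,280,170,80,110,5),crop(s,240,120,80,110,5)])
cv2.imwrite("pics/b.png",b)
c=np.hstack([crop(t,150,200,80,70,5),crop(t,450,200,80,70,5)])
cv2.imwrite("pics/c.png",c)
E
```

```text
(no output)
```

View pics/a.png

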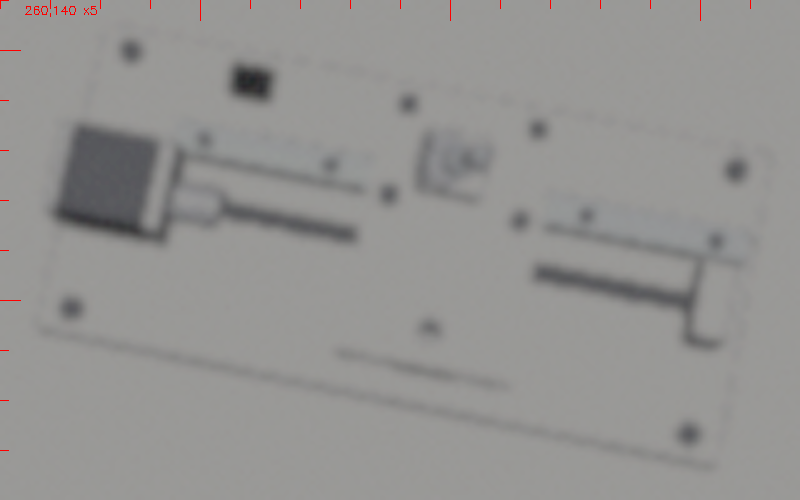

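View pics/b.png

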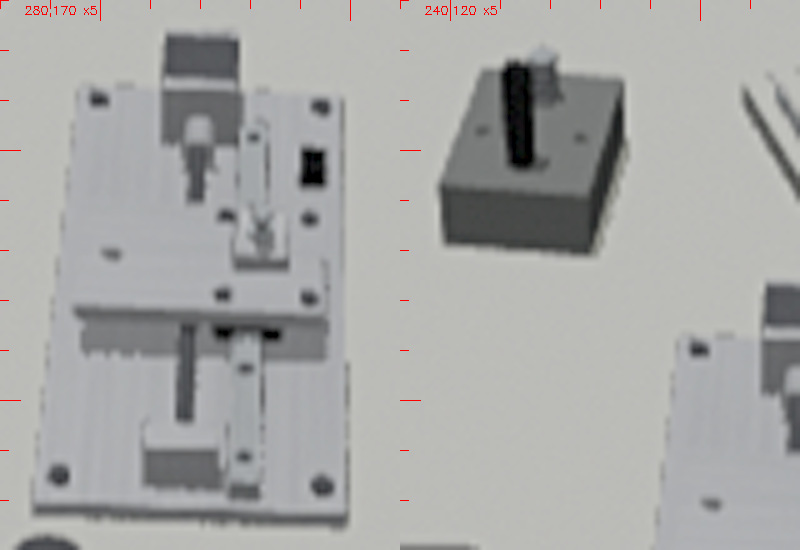

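View pics/c.png

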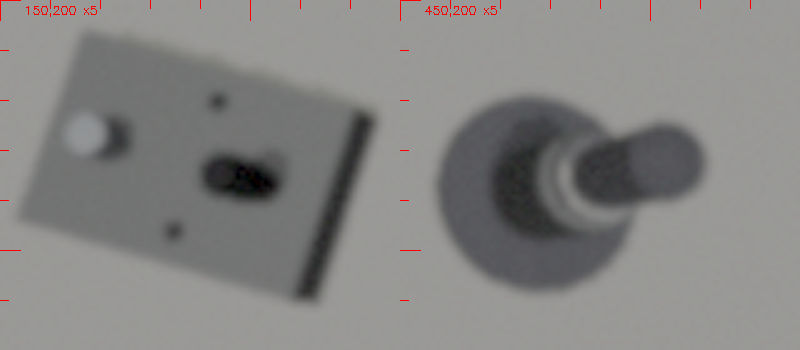

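Run:
```python
from h import *
def px(o,p): return (np.array(p)+.5)/5-.5+np.array(o)
T=lambda p:px((260,140),p); S=lambda p:px((280,170),p)
L1=atz("top",T((430,327)),.046); L2=atz("side",S((112,254)),.046); print("lock",L1,L2)
y=[]
for n,f,z,ps in (("top",T,.012,[(131,50),(736,170),(71,308),(689,434)]),("side",S,.012,[(320,106),(322,486),(98,98),(59,475)]),("top",T,.046,[(408,104),(538,129),(389,194),(519,220)]),("side",S,.046,[(310,218),(309,298),(226,216),(222,294)])):
    P=np.array([atz(n,f(p),z) for p in ps]); print(n,z,P[:,:2].tolist(), "mean",P.mean(0))
    for a,b in((0,1),(2,3)):
        d=P[a]-P[b]; print("  yaw",np.degrees(np.arctan2(-d[0],d[1])),np.linalg.norm(d))
L=(L1+L2)/2
for yaw in np.radians([-8,-9,-10,-11,-12]):
    R=np.array([[np.cos(yaw),-np.sin(yaw)],[np.sin(yaw),np.cos(yaw)]]); N=np.r_[L[:2]+R@[.075,-.007],.079]
    print(np.degrees(yaw),N,(proj("top",N)[0]-[260,140])*5,(proj("side",N)[0]-[280,170])*5)
    for s in(1,-1):
        M=N+.0155*-np.r_[R@[0,s*np.sin(.5)],np.cos(.5)]; print("   base",s,(proj("top",M)[0]-[260,140])*5,(proj("side",M)[0]-[280,170])*5)
K=lambda p:px((150,200),p)
print("pin",atz("top",K((86,134)),.077),atz("side",px((240,120),(144,52)),.077),tri(K((86,134)),px((240,120),(144,52))))
c=np.array([atz("top",K(p),.045) for p in[(88,32),(355,108),(297,297),(20,218)]]);print("caddy",c)
G=lambda p:px((450,200),p)
print("gun",atz("top",G((265,162)),.163),"side top",atz("side",(289,281.5),.163),"foot",atz("top",G((135,193)),.006))
```

```text
lock [ 0.5328 -0.0304  0.046 ] [ 0.5331 -0.03    0.046 ]
top 0.012 [[0.6750701059356211, 0.10566371177540224], [0.6082343653505453, -0.17666259180565635], [0.5517966718161853, 0.1347225129007556], [0.4853667935891912, -0.14806131248070847]] mean [ 0.5801 -0.0211  0.012 ]
  yaw -13.318571094018425 0.2901295536709413
  yaw -13.219881287106217 0.29048170444733284
side 0.012 [[0.6764494244102586, 0.11045073416859419], [0.610235233244163, -0.17358728706031445], [0.553996304499055, 0.13904617249517648], [0.4875513758284795, -0.14455482396688857]] mean [ 0.5821 -0.0172  0.012 ]
  yaw -13.122285839295415 0.2916537615313991
  yaw -13.18600388574039 0.29128071295627195
top 0.046 [[0.6357008495825958, -0.02390241639445003], [0.6222244661010539, -0.08238300699139957], [0.5940976701918629, -0.0140031382539404], [0.5804018013821658, -0.07207244179756257]] mean [ 0.6081 -0.0481  0.046 ]
  yaw -12.976813831653521 0.06001326843548515
  yaw -13.270904047604667 0.05966255807869592
side 0.046 [[0.6384998828258291, -0.020243887492111368], [0.6242045928134086, -0.0792940382479348], [0.5960456692956123, -0
[... 690 characters left out ...]
.8377 223.1333]
-11.0 [ 0.6052 -0.0514  0.079 ] [472.4381 148.3586] [260.2272 214.1559]
   base 1 [487.5939 158.2084] [259.6096 244.5329]
   base -1 [454.4235 152.941 ] [258.9342 224.8505]
-12.000000000000002 [ 0.6049 -0.0527  0.079 ] [475.3514 149.1219] [260.0191 215.8814]
   base 1 [490.422  159.2435] [259.1412 246.2737]
   base -1 [457.3415 153.413 ] [258.9855 226.57  ]
pin [0.4922 0.3578 0.077 ] [0.496 0.362 0.077] (array([0.493 , 0.3567, 0.0801]), array([-0.0023, -0.5737, -0.8002,  0.1449]))
caddy [[0.5421 0.3711 0.045 ]
 [0.5043 0.2495 0.045 ]
 [0.4213 0.2737 0.045 ]
 [0.4593 0.3982 0.045 ]]
gun [ 0.4535 -0.3264  0.163 ] side top [ 0.4565 -0.3285  0.163 ] foot [ 0.4542 -0.3272  0.006 ]
```

drive_tool:
  deltas:
    - {"hand": 0.5, "offset": [5, -5, 0], "angular": [0, 0, 0]}
    - {"hand": 0.5, "offset": [9, -10, 0], "angular": [0, 0, 0]}
    - {"hand": 0.5, "offset": [13, -14, 0], "angular": [0, 0, 0]}
    - {"hand": 0.5, "offset": [17, -18.5, 0], "angular": [0, 0, 0]}
    - {"hand": 0.5, "offset": [21, -23, -2], "angular": [0, 0, 0]}
    - {"hand": 0.5, "offset": [24.1, -26.9, -6], "angular": [0, 0, 0]}
    - {"hand": 0.5, "offset": [24.1, -26.9, -10], "angular": [0, 0, 0]}
    - {"hand": 0.5, "offset": [24.1, -26.9, -11], "angular": [0, 0, 0]}

```text
time: 1.1
tool_pos: [0.4904, 0.3549, 0.1173]
tcp_rot: [-0.598, -3.079, 0.008]
wrist_force: [0.7, -0.3, -0.1]
width: 0.502
```

Run:
```python
from h import *
from workcell import bot
s=bot.read_state();print(s["tool_pos"],s["tcp_rot"],s["width"],s["wrist_force"])
fs={n:bot.read_camera(n)["frame"] for n in("top","side")}
P=s["tool_pos"]; print(proj("top",P),proj("side",P))
print(proj("top",[.4925,.357,.077]),proj("side",[.4925,.357,.077]))
a=np.hstack([crop(fs["top"],130,190,80,70,5),crop(fs["side"],230,90,80,70,5)])
S=C["side"]["frame"];T=C["top"]["frame"]
b=np.hstack([crop(T,336,160,40,25,10),crop(S,312,198,40,25,10)])
cv2.imwrite("pics/d.png",np.vstack([a,b]))
```

```text
[0.4904 0.3549 0.1173] [-0.5978 -3.0786  0.0082] 0.5015823824090929 [ 0.7245 -0.2962 -0.0657]
[[160.8153 225.16  ]] [[266.2365 119.9498]]
[[167.1712 226.2386]] [[267.4519 130.969 ]]
```

View pics/d.png

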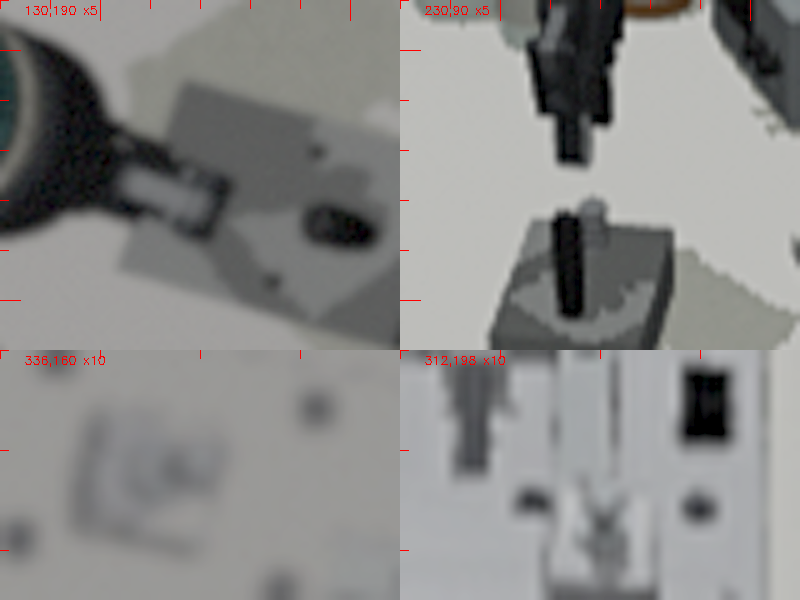

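Fingers are centred over the pin: side view, head top at about (268,130), finger tip at (264,122). Descending.

drive_tool:
  deltas:
    - {"hand": 0.5, "offset": [0, 0, 0], "angular": [0, 0, 0]}
    - {"hand": 0.5, "offset": [0, 0, -2.5], "angular": [0, 0, 0]}
    - {"hand": 0.5, "offset": [0, 0, -5], "angular": [0, 0, 0]}
    - {"hand": 0.5, "offset": [0, 0, -6.5], "angular": [0, 0, 0]}
    - {"hand": 0.5, "offset": [0, 0, -7], "angular": [0, 0, 0]}
    - {"hand": 0.5, "offset": [0, 0, -7], "angular": [0, 0, 0]}

```text
time: 1.95
tool_pos: [0.4928, 0.3579, 0.052]
tcp_rot: [0.595, 3.084, 0.001]
wrist_force: [-1.0, 0.3, -0.1]
width: 0.497
```

drive_tool:
  deltas:
    - {"hand": 0.3, "offset": [0, 0, -0.2], "angular": [0, 0, 0]}
    - {"hand": 0.1, "offset": [0, 0, -0.2], "angular": [0, 0, 0]}
    - {"hand": 0.05, "offset": [0, 0, -0.2], "angular": [0, 0, 0]}
    - {"hand": 0.05, "offset": [0, 0, -0.2], "angular": [0, 0, 0]}
    - {"hand": 0.05, "offset": [0, 0, -0.2], "angular": [0, 0, 0]}
  force: 40

```text
time: 2.58
tool_pos: [0.4931, 0.3578, 0.0501]
tcp_rot: [0.596, 3.083, 0.002]
wrist_force: [0.1, 0.5, 4.8]
width: 0.179
```

drive_tool:
  deltas:
    - {"hand": 0.05, "offset": [0, 0, 0.5], "angular": [0, 0, 0]}
    - {"hand": 0.05, "offset": [0, 0, 3], "angular": [0, 0, 0]}
    - {"hand": 0.05, "offset": [0, 0, 7], "angular": [0, 0, 0]}
    - {"hand": 0.05, "offset": [0, 0, 10], "angular": [0, 0, 0]}
    - {"hand": 0.05, "offset": [1, -5, 10], "angular": [0, 0, 0]}
    - {"hand": 0.05, "offset": [1.5, -11, 10], "angular": [0, 0, 0]}
    - {"hand": 0.05, "offset": [2.2, -17, 10], "angular": [0, 0, 0]}
    - {"hand": 0.05, "offset": [2.8, -23, 10], "angular": [0, 0, 0]}

```text
time: 3.58
tool_pos: [0.5197, 0.1255, 0.1487]
tcp_rot: [-0.595, -3.084, 0.001]
wrist_force: [1.7, -0.5, -1.1]
width: 0.184
```

drive_tool:
  deltas:
    - {"hand": 0.05, "offset": [0.6, -6, 0], "angular": [0, 0, 0]}
    - {"hand": 0.05, "offset": [1.0, -12, 0], "angular": [0, 0, 0]}
    - {"hand": 0.05, "offset": [1.2, -15.8, 0], "angular": [0, 0, 0]}
    - {"hand": 0.05, "offset": [1.2, -15.8, -3], "angular": [0, 0, 0]}
    - {"hand": 0.05, "offset": [1.2, -15.8, -5], "angular": [0, 0, 0]}
    - {"hand": 0.05, "offset": [1.2, -15.8, -5.8], "angular": [0, 0, 0]}
    - {"hand": 0.05, "offset": [1.2, -15.8, -5.8], "angular": [0, 0, 0]}
    - {"hand": 0.05, "offset": [1.2, -15.8, -5.8], "angular": [0, 0, 0]}

```text
time: 4.58
tool_pos: [0.5332, -0.0305, 0.0922]
tcp_rot: [0.595, 3.083, 0.0]
wrist_force: [-0.9, 0.2, 0.1]
width: 0.18
```

Run:
```python
from h import *
from workcell import bot
from scipy.spatial.transform import Rotation as Ro
s=bot.read_state();print(s["tool_pos"],s["tcp_rot"],s["width"],s["wrist_force"])
fs={n:bot.read_camera(n)["frame"] for n in("top","side")}
for n in fs: cv2.imwrite(f"pics/{n}1.png",fs[n])
P=s["tool_pos"];tip=P+[0,0,-.034]; print("tip",proj("top",tip),proj("side",tip))
L=np.array([.533,-.0302,.046]);print("hole",proj("top",L),proj("side",L))
a=np.hstack([crop(fs["top"],326,180,40,30,10),crop(fs["side"],282,195,40,30,10)])
T=C["top"]["frame"];S=C["side"]["frame"]
def st(o): 
    o=o.astype(float);lo,hi=np.percentile(o,[1,99]);return np.clip((o-lo)/(hi-lo)*255,0,255).astype(np.uint8)
b=np.hstack([st(cv2.resize(T[160:180,343:363],(400,300),interpolation=cv2.INTER_CUBIC)),st(cv2.resize(S[203:223,322:342],(400,300),interpolation=cv2.INTER_CUBIC))])
cv2.imwrite("pics/e.png",np.vstack([a,b]))
```

```text
[ 0.5332 -0.0305  0.0922] [0.5952 3.0833 0.0001] 0.18008314191741936 [-0.9439  0.16    0.0618]
tip [[345.7596 203.9737]] [[302.0875 216.9156]]
hole [[345.4862 204.9357]] [[301.9882 220.4477]]
```

View pics/e.png

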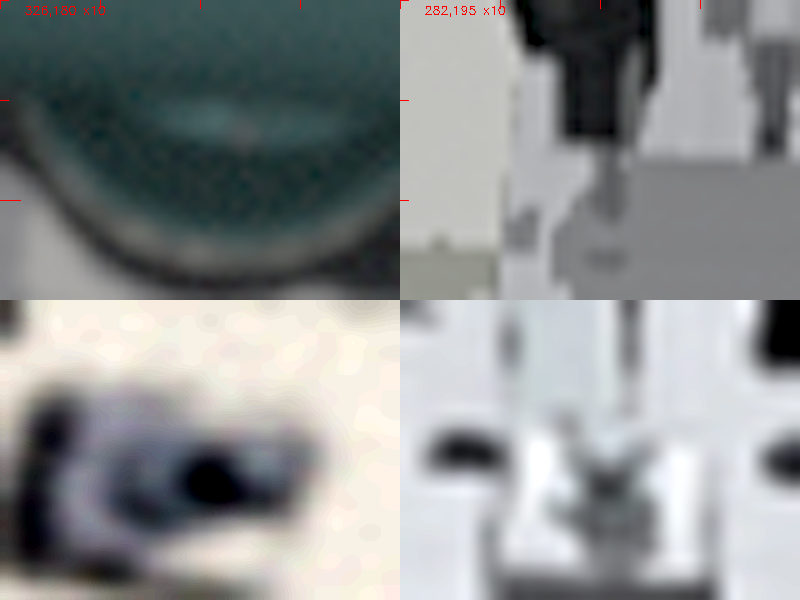

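Side: pin tip at (302.3,216.5), hole at (302.1,220.6): aligned to within 1 mm. Top crop: nipple hex on the left, ball on the right at about (356,170), so it tilts towards stage −y. Lowering the pin.

drive_tool:
  deltas:
    - {"hand": 0.05, "offset": [-0.03, 0, -0.6], "angular": [0, 0, 0]}
    - {"hand": 0.05, "offset": [-0.03, 0, -1.0], "angular": [0, 0, 0]}
    - {"hand": 0.05, "offset": [-0.03, 0, -1.3], "angular": [0, 0, 0]}
    - {"hand": 0.05, "offset": [-0.03, 0, -1.5], "angular": [0, 0, 0]}
    - {"hand": 0.05, "offset": [-0.03, 0, -1.6], "angular": [0, 0, 0]}

```text
time: 5.3
tool_pos: [0.5321, -0.0306, 0.0751]
tcp_rot: [-0.596, -3.084, 0.0]
wrist_force: [1.1, -0.5, -0.4]
width: 0.178
```

Tip is about 6 mm past the plate face with no force, so it is in. Continuing down.

drive_tool:
  deltas:
    - {"hand": 0.05, "offset": [0, 0, -0.4], "angular": [0, 0, 0]}
    - {"hand": 0.05, "offset": [0, 0, -0.8], "angular": [0, 0, 0]}
    - {"hand": 0.05, "offset": [0, 0, -1.2], "angular": [0, 0, 0]}
    - {"hand": 0.05, "offset": [0, 0, -1.2], "angular": [0, 0, 0]}

```text
time: 5.8
tool_pos: [0.5317, -0.0306, 0.0627]
tcp_rot: [-0.596, -3.083, 0.0]
wrist_force: [0.3, 0.0, -1.0]
width: 0.18
```

drive_tool:
  deltas:
    - {"hand": 0.05, "offset": [0, 0, -0.5], "angular": [0, 0, 0]}
    - {"hand": 0.05, "offset": [0, 0, -0.9], "angular": [0, 0, 0]}
    - {"hand": 0.05, "offset": [0, 0, -1.1], "angular": [0, 0, 0]}
    - {"hand": 0.05, "offset": [0, 0, -1.2], "angular": [0, 0, 0]}
    - {"hand": 0.05, "offset": [0, 0, -1.3], "angular": [0, 0, 0]}
    - {"hand": 0.05, "offset": [0, 0, -1.3], "angular": [0, 0, 0]}

```text
time: 6.55
tool_pos: [0.5322, -0.0306, 0.0511]
tcp_rot: [-0.596, -3.084, 0.0]
wrist_force: [-3.9, 0.5, 5.7]
width: 0.174
```

drive_tool:
  deltas:
    - {"hand": 0.05, "offset": [0, 0, -0.1], "angular": [0, 0, 0]}
    - {"hand": 0.05, "offset": [0, 0, -0.1], "angular": [0, 0, 0]}
    - {"hand": 0.3, "offset": [0, 0, 0.1], "angular": [0, 0, 0]}
    - {"hand": 0.5, "offset": [0, 0, 0.1], "angular": [0, 0, 0]}
    - {"hand": 0.5, "offset": [0, 0, 0.1], "angular": [0, 0, 0]}
    - {"hand": 0.5, "offset": [0, 0, 4], "angular": [0, 0, 0]}
    - {"hand": 0.5, "offset": [0, 0, 10], "angular": [0, 0, 0]}
    - {"hand": 0.7, "offset": [-1, -5, 15], "angular": [0, 0, 0]}

```text
time: 7.55
tool_pos: [0.5246, -0.0731, 0.1964]
tcp_rot: [0.59, 3.083, 0.001]
wrist_force: [0.4, -0.8, 0.1]
width: 0.693
```

drive_tool:
  deltas:
    - {"hand": 0.7, "offset": [-1.5, -5, 2], "angular": [0, 0, 0]}
    - {"hand": 0.7, "offset": [-3, -11, 2], "angular": [0, 0, 0]}
    - {"hand": 0.7, "offset": [-4.5, -17, 2], "angular": [0, 0, 0]}
    - {"hand": 0.7, "offset": [-6.7, -23, 2], "angular": [0, 0, 0]}
    - {"hand": 0.7, "offset": [-6.7, -24.6, 2], "angular": [0, 0, 0]}
    - {"hand": 0.7, "offset": [-6.7, -24.6, 2], "angular": [0, 0, 0]}
    - {"hand": 0.7, "offset": [-6.7, -24.6, 0], "angular": [0, 0, 0]}
    - {"hand": 0.7, "offset": [-6.7, -24.6, -1], "angular": [0, 0, 0]}

```text
time: 8.55
tool_pos: [0.456, -0.318, 0.1816]
tcp_rot: [-0.592, -3.082, -0.003]
wrist_force: [-0.6, 0.0, -0.2]
width: 0.703
```

Run:
```python
from h import *
from workcell import bot
s=bot.read_state();print(s["tool_pos"],s["tcp_rot"],s["q"])
fs={n:bot.read_camera(n)["frame"] for n in("top","side")}
print(proj("side",s["tool_pos"]),proj("side",[.4545,-.327,.163]))
a=np.hstack([crop(fs["side"],240,240,80,80,5),crop(fs["side"],290,190,50,50,8)])
b=crop(fs["top"],320,150,60,70,6)
b=np.vstack([b,np.zeros((0,360,3),np.uint8)])
c=crop(fs["top"],450,195,70,60,6)
B=np.zeros((420,800,3),np.uint8);B[:,:360]=b;B[:360,360:780]=c
cv2.imwrite("pics/f.png",cv2.resize(np.vstack([a,B]),None,fx=.73,fy=.73,interpolation=cv2.INTER_AREA))
```

```text
[ 0.456  -0.318   0.1816] [-0.5922 -3.0824 -0.0028] [-0.654   0.0791  1.9132  0.0004  1.1526 -1.8453]
[[287.7641 271.0051]] [[287.8727 281.0566]]
```

View pics/f.png

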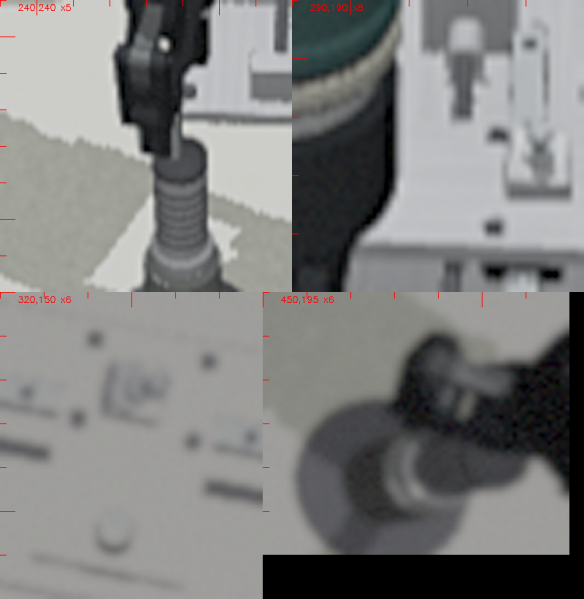

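Pin seated, its head at about (346,205) in the top view. Gun top in the side view at (289,282), as expected. Settling, then checking.

drive_tool:
  deltas:
    - {"hand": 0.7, "offset": [0, 0, 0], "angular": [0, 0, 0]}
    - {"hand": 0.7, "offset": [0, 0, 0], "angular": [0, 0, 0]}

```text
time: 8.9
tool_pos: [0.457, -0.3203, 0.1846]
tcp_rot: [0.595, 3.084, -0.001]
wrist_force: [0.6, 0.6, 0.3]
width: 0.697
```

drive_tool:
  deltas:
    - {"hand": 0.7, "offset": [-0.2, -0.7, 0], "angular": [0, 0, 0]}
    - {"hand": 0.7, "offset": [-0.2, -0.7, 0], "angular": [0, 0, 0]}
    - {"hand": 0.7, "offset": [-0.2, -0.7, -3], "angular": [0, 0, 0]}
    - {"hand": 0.7, "offset": [-0.2, -0.7, -6], "angular": [0, 0, 0]}
    - {"hand": 0.7, "offset": [-0.2, -0.7, -7.5], "angular": [0, 0, 0]}
    - {"hand": 0.7, "offset": [-0.2, -0.7, -8], "angular": [0, 0, 0]}
    - {"hand": 0.7, "offset": [-0.2, -0.7, -8], "angular": [0, 0, 0]}

```text
time: 9.78
tool_pos: [0.4548, -0.3277, 0.1045]
tcp_rot: [0.596, 3.084, -0.0]
wrist_force: [-0.8, 0.0, 0.3]
width: 0.702
```

drive_tool:
  deltas:
    - {"hand": 0.4, "offset": [0, 0, 0], "angular": [0, 0, 0]}
    - {"hand": 0.25, "offset": [0, 0, 0], "angular": [0, 0, 0]}
    - {"hand": 0.15, "offset": [0, 0, 0], "angular": [0, 0, 0]}
    - {"hand": 0.15, "offset": [0, 0, 0], "angular": [0, 0, 0]}
    - {"hand": 0.15, "offset": [0, 0, 0], "angular": [0, 0, 0]}
  force: 90

```text
time: 10.4
tool_pos: [0.4552, -0.3282, 0.1055]
tcp_rot: [0.596, 3.083, -0.002]
wrist_force: [-0.5, -1.2, 6.4]
width: 0.319
```

drive_tool:
  deltas:
    - {"hand": 0.15, "offset": [0, 0, 1], "angular": [0, 0, 0]}
    - {"hand": 0.15, "offset": [0, 0, 4], "angular": [0, 0, 0]}
    - {"hand": 0.15, "offset": [0, 0, 8], "angular": [0, 0, 0]}
    - {"hand": 0.15, "offset": [0, 0, 12], "angular": [0, 0, 0]}
    - {"hand": 0.15, "offset": [0, 0, 13], "angular": [0, 0, 0]}
    - {"hand": 0.15, "offset": [0, 0, 13], "angular": [0, 0, 0]}

```text
time: 11.15
tool_pos: [0.4543, -0.3271, 0.2336]
tcp_rot: [-0.596, -3.084, -0.0]
wrist_force: [-0.5, -0.1, -4.1]
width: 0.322
```

drive_tool:
  deltas:
    - {"hand": 0.15, "offset": [3, 5, 0], "angular": [0, 0, 0]}
    - {"hand": 0.15, "offset": [6, 9, 0], "angular": [5, -1.2, 0]}
    - {"hand": 0.15, "offset": [8.5, 13, 0], "angular": [11, -2.6, 0]}
    - {"hand": 0.15, "offset": [10.5, 17, 0], "angular": [17, -4, 0]}
    - {"hand": 0.15, "offset": [12.5, 20, 0], "angular": [23, -5.4, 0]}
    - {"hand": 0.15, "offset": [13.5, 21.5, 0], "angular": [27.9, -6.6, 0]}
    - {"hand": 0.15, "offset": [13.5, 21.5, 0], "angular": [27.9, -6.6, 0]}
    - {"hand": 0.15, "offset": [13.5, 21.5, 0], "angular": [27.9, -6.6, 0]}

```text
time: 12.15
tool_pos: [0.5884, -0.1126, 0.2322]
tcp_rot: [0.576, 2.972, 0.771]
wrist_force: [-0.0, -0.2, -4.0]
width: 0.319
```

```bash
cat > g.py <<'E'
from h import *
from workcell import bot
from scipy.spatial.transform import Rotation as Ro
s=bot.read_state()
M=Ro.from_rotvec(s["tcp_rot"]).as_matrix();z=M[:,2];u=np.array([-.1099,-.4667,.8776])
N=np.array([.6036,-.0544,.079]);P=s["tool_pos"]
c=P+.0855*z
print("t",s["time"],"tcp",P,"z",z,"angerr deg",np.degrees(np.cross(z,-u)),"F",s["wrist_force"],"w",s["width"])
e=c-N; print("coupler-N",e,"axial",e@u,"lat",e-(e@u)*u, "N-TCP target diff(cm)",(N+.0855*u-P)*100,"F.u",s["wrist_force"]@u)
E
python3 - <<'E'
from g import *
print(s["q"])
E
```

```text
t 12.15 tcp [ 0.5884 -0.1126  0.2322] z [ 0.1077  0.4662 -0.8781] angerr deg [ 0.0411 -0.1143 -0.0556] F [-0.0013 -0.2312 -4.0488] w 0.31903045664796575
coupler-N [-0.006  -0.0184  0.0781] axial 0.07781072719827374 lat [0.0025 0.018  0.0099] N-TCP target diff(cm) [ 0.5832  1.8305 -7.8195] F.u -3.4452039930361202
[-0.503   0.1816  1.7816  0.4909  1.3537 -1.8417]
```

drive_tool:
  deltas:
    - {"hand": 0.15, "offset": [0.2, 0.4, -2.5], "angular": [0, 0, 0]}
    - {"hand": 0.15, "offset": [0.25, 0.43, -4.5], "angular": [0, 0, 0]}
    - {"hand": 0.15, "offset": [0.25, 0.43, -5.2], "angular": [0, 0, 0]}
    - {"hand": 0.15, "offset": [0.25, 0.43, -5.2], "angular": [0, 0, 0]}

```text
time: 12.65
tool_pos: [0.5915, -0.108, 0.1814]
tcp_rot: [0.575, 2.97, 0.773]
wrist_force: [-1.1, -0.2, -3.9]
width: 0.319
```

Run:
```python
from g import *
fs={n:bot.read_camera(n)["frame"] for n in("top","side")}
for n in fs: 
    m=c+.011*z
    print(n,"mouth",proj(n,m),"N",proj(n,N),"cap",proj(n,P+.0305*z),"rear",proj(n,P-.0575*z))
a=np.hstack([crop(fs["side"],310,180,40,50,10),crop(fs["top"],335,150,40,50,10)])
cv2.imwrite("pics/g.png",a)
```

```text
t 12.65 tcp [ 0.5915 -0.108   0.1814] z [ 0.1093  0.4673 -0.8773] angerr deg [-0.0356 -0.0281 -0.0194] F [-1.0591 -0.2014 -3.9268] w 0.3185014271933523
coupler-N [-0.0028 -0.0136  0.0274] axial 0.030704677447459597 lat [0.0006 0.0007 0.0004] N-TCP target diff(cm) [ 0.2734  1.3676 -2.7368] F.u -3.2357831546255142
top mouth [[360.2841 169.0323]] N [[355.8806 170.3624]] cap [[377.5221 165.2565]] rear [[404.4729 159.3532]]
side mouth [[332.0141 210.5453]] N [[331.6561 213.6831]] cap [[332.6873 200.5972]] rear [[333.699  185.6479]]
```

View pics/g.png

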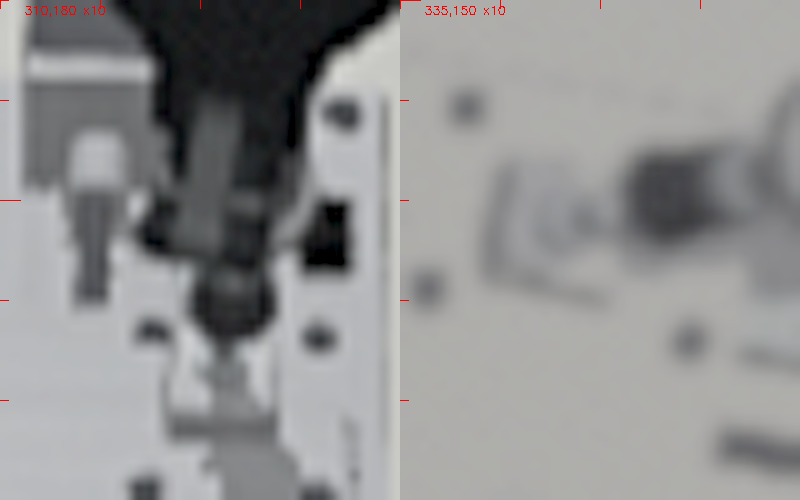

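Side: coupler centred at (332.7,210), directly above the nipple at (332,215). Top: mouth at about (359,169.5), nipple ball at about (355,171). The axis lines up to about 1 mm. Approaching.

drive_tool:
  deltas:
    - {"hand": 0.15, "offset": [0.05, 0.4, -0.9], "angular": [0, 0, 0]}
    - {"hand": 0.15, "offset": [0.14, 0.8, -1.6], "angular": [0, 0, 0]}
    - {"hand": 0.15, "offset": [0.2, 1.0, -2.0], "angular": [0, 0, 0]}
    - {"hand": 0.15, "offset": [0.2, 1.05, -2.15], "angular": [0, 0, 0]}
    - {"hand": 0.15, "offset": [0.2, 1.05, -2.15], "angular": [0, 0, 0]}

```text
time: 13.38
tool_pos: [0.594, -0.0973, 0.1608]
tcp_rot: [0.573, 2.969, 0.773]
wrist_force: [-0.2, 1.2, -1.7]
width: 0.319
```

```bash
python3 -c "from g import *"
```

```text
t 13.375 tcp [ 0.594  -0.0973  0.1608] z [ 0.1104  0.4673 -0.8772] angerr deg [-0.0396  0.0257  0.0087] F [-0.2169  1.1552 -1.6833] w 0.3187242440447759
coupler-N [-0.0002 -0.003   0.0068] axial 0.0073712288930224855 lat [0.0006 0.0005 0.0003] N-TCP target diff(cm) [ 0.0216  0.3031 -0.6757] F.u -1.9925056674623953
```

drive_tool:
  deltas:
    - {"hand": 0.15, "offset": [0.02, 0.09, -0.18], "angular": [0, 0, 0]}
    - {"hand": 0.15, "offset": [0.04, 0.19, -0.35], "angular": [0, 0, 0]}
    - {"hand": 0.15, "offset": [0.04, 0.19, -0.35], "angular": [0, 0, 0]}

```text
time: 13.75
tool_pos: [0.5941, -0.0953, 0.1562]
tcp_rot: [0.575, 2.97, 0.773]
wrist_force: [0.9, 1.2, -5.9]
width: 0.319
```

```bash
python3 -c "from g import *"
```

```text
t 13.75 tcp [ 0.5941 -0.0953  0.1562] z [ 0.1099  0.4673 -0.8772] angerr deg [-0.0392  0.0034 -0.0031] F [ 0.8913  1.1855 -5.8754] w 0.31929375499752766
coupler-N [-0.0001 -0.0009  0.0021] axial 0.002316146588279844 lat [0.0002 0.0002 0.0001] N-TCP target diff(cm) [ 0.0102  0.095  -0.2118] F.u -5.807517251826064
```

drive_tool:
  deltas:
    - {"hand": 0.15, "offset": [0.02, 0.09, -0.18], "angular": [0, 0, 0]}
    - {"hand": 0.15, "offset": [0.03, 0.14, -0.26], "angular": [0, 0, 0]}
    - {"hand": 0.15, "offset": [0.03, 0.14, -0.26], "angular": [0, 0, 0]}

```text
time: 14.12
tool_pos: [0.5943, -0.0939, 0.1542]
tcp_rot: [0.574, 2.97, 0.773]
wrist_force: [-0.6, 3.0, -4.8]
width: 0.318
```

```bash
python3 -c "from g import *"
```

```text
t 14.125 tcp [ 0.5943 -0.0939  0.1542] z [ 0.1096  0.4674 -0.8772] angerr deg [-0.0441 -0.014  -0.013 ] F [-0.5957  3.0315 -4.7561] w 0.3175636929547054
coupler-N [0.0001 0.0004 0.0002] axial -4.3892516804984786e-05 lat [0.0001 0.0004 0.0002] N-TCP target diff(cm) [-0.0143 -0.0382 -0.0168] F.u -5.523309760507358
```

Axial force dropped from contact to a slight inward pull, consistent with the jaws having snapped on. Pushing.

drive_tool:
  deltas:
    - {"hand": 0.15, "offset": [0.02, 0.09, -0.17], "angular": [0, 0, 0]}
    - {"hand": 0.15, "offset": [0.04, 0.17, -0.34], "angular": [0, 0, 0]}
    - {"hand": 0.15, "offset": [0.05, 0.22, -0.44], "angular": [0, 0, 0]}
    - {"hand": 0.15, "offset": [0.05, 0.22, -0.44], "angular": [0, 0, 0]}
  force: 110

```text
time: 14.62
tool_pos: [0.5954, -0.0928, 0.1517]
tcp_rot: [0.572, 2.968, 0.771]
wrist_force: [-4.5, -3.6, 6.4]
width: 0.313
```

```bash
python3 -c "from g import *"
```

```text
t 14.625 tcp [ 0.5954 -0.0928  0.1517] z [ 0.1114  0.4661 -0.8777] angerr deg [0.0303 0.0739 0.0431] F [-4.5012 -3.6249  6.3518] w 0.31262743573845236
coupler-N [ 0.0013  0.0014 -0.0024] axial -0.00290107220703633 lat [0.001  0.0001 0.0002] N-TCP target diff(cm) [-0.1217 -0.146   0.238 ] F.u 7.760731371099142
```

drive_tool:
  deltas:
    - {"hand": 0.15, "offset": [-0.06, 0.09, -0.18], "angular": [0, 0, 0]}
    - {"hand": 0.15, "offset": [-0.06, 0.18, -0.35], "angular": [0, 0, 0]}
    - {"hand": 0.15, "offset": [-0.05, 0.26, -0.5], "angular": [0, 0, 0]}
    - {"hand": 0.15, "offset": [-0.05, 0.28, -0.55], "angular": [0, 0, 0]}
    - {"hand": 0.15, "offset": [-0.05, 0.28, -0.55], "angular": [0, 0, 0]}

```text
time: 15.25
tool_pos: [0.5958, -0.0906, 0.1472]
tcp_rot: [0.572, 2.966, 0.77]
wrist_force: [-5.2, -4.5, 10.0]
width: 0.319
```

Run:
```python
from g import *
fs={n:bot.read_camera(n)["frame"] for n in("top","side")}
for n in fs: print(n,"ball",proj(n,N),"cap",proj(n,P+.0305*z))
cv2.imwrite("pics/i.png",np.hstack([crop(fs["side"],310,170,40,60,10),crop(fs["top"],335,150,40,60,10)]))
```

```text
t 15.25 tcp [ 0.5958 -0.0906  0.1472] z [ 0.1135  0.4655 -0.8777] angerr deg [0.0654 0.1813 0.1046] F [-5.2226 -4.5041  9.9821] w 0.3194382395215779
coupler-N [ 0.0019  0.0036 -0.0068] axial -0.007902514659667884 lat [ 0.0011 -0.      0.0001] N-TCP target diff(cm) [-0.1626 -0.3744  0.6814] F.u 11.436371304725661
top ball [[355.8806 170.3624]] cap [[367.4737 167.4272]]
side ball [[331.6561 213.6831]] cap [[332.4503 206.8055]]
```

View pics/i.png

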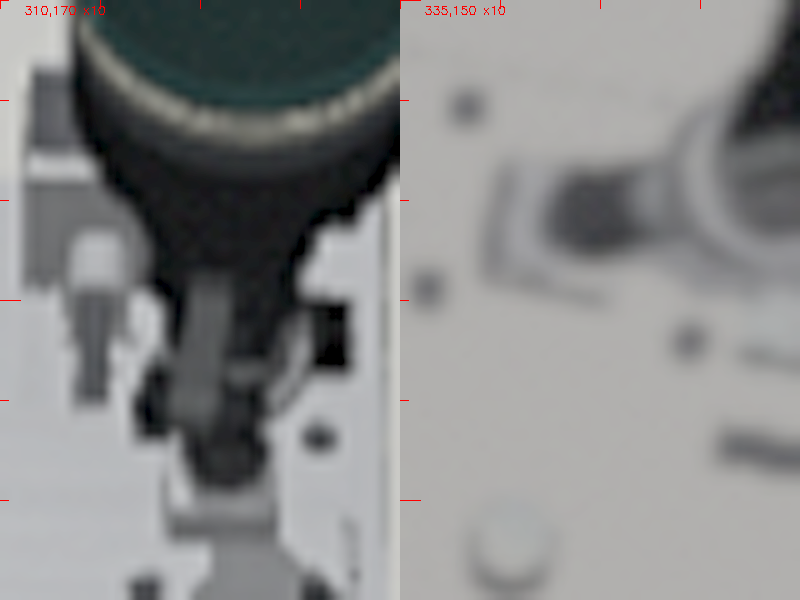

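Side and top show the coupler over the nipple, with the pin still seated at (346,204). The carriage play may have absorbed some of the stroke, so I'm pressing a bit further and easing the side force.

drive_tool:
  deltas:
    - {"hand": 0.15, "offset": [-0.08, 0.06, -0.12], "angular": [0, 0, 0]}
    - {"hand": 0.15, "offset": [-0.08, 0.13, -0.24], "angular": [0, 0, 0]}
    - {"hand": 0.15, "offset": [-0.08, 0.13, -0.24], "angular": [0, 0, 0]}
    - {"hand": 0.15, "offset": [-0.08, 0.13, -0.24], "angular": [0, 0, 0]}

```text
time: 15.85
tool_pos: [0.5958, -0.0896, 0.1455]
tcp_rot: [0.572, 2.965, 0.769]
wrist_force: [-4.2, -4.6, 10.8]
width: 0.312
```

Run:
```python
from g import *
f=bot.read_camera("top")["frame"]; f2=bot.read_camera("side")["frame"]
print("top cap",proj("top",P+.0305*z),"coupler mouth nominal",proj("top",N-.011*u))
cv2.imwrite("pics/j.png",np.vstack([crop(f,335,150,60,30,12),crop(C["top"]["frame"],150,125,60,30,12)*0+crop(f,150,125,60,30,12)])[:600,:720])
r=np.s_[125:180,155:220]; print("rack diff",np.abs(f[r].astype(int)-C["top"]["frame"][r]).max(), np.abs(f[r].astype(int)-C["top"]["frame"][r]).mean())
```

```text
t 15.85 tcp [ 0.5958 -0.0896  0.1455] z [ 0.1152  0.465  -0.8778] angerr deg [0.0892 0.2668 0.1531] F [-4.2072 -4.5748 10.7635] w 0.3117895391587723
coupler-N [ 0.002   0.0046 -0.0086] axial -0.009899083432441513 lat [ 0.0009 -0.      0.0001] N-TCP target diff(cm) [-0.1562 -0.4732  0.8572] F.u 12.043520575663395
top cap [[366.9435 167.6484]] coupler mouth nominal [[353.3141 170.9188]]
rack diff 32 27.15002331002331
```

View pics/j.png

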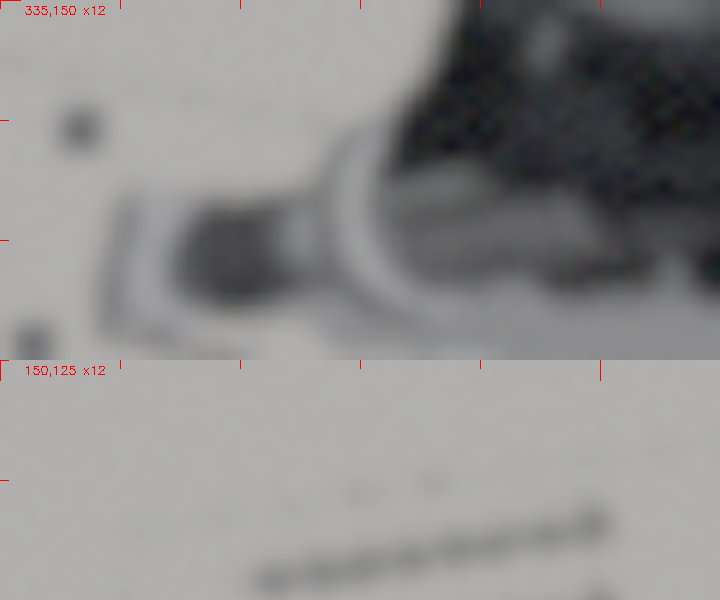

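Top: coupler on the nipple, ram visibly shortened, rack unmoved (the difference is a uniform exposure change). Probing towards the end stop to confirm the stroke.

drive_tool:
  deltas:
    - {"hand": 0.15, "offset": [-0.05, 0.06, -0.12], "angular": [0, 0, 0]}
    - {"hand": 0.15, "offset": [-0.05, 0.1, -0.2], "angular": [0, 0, 0]}
    - {"hand": 0.15, "offset": [-0.05, 0.1, -0.2], "angular": [0, 0, 0]}
    - {"hand": 0.15, "offset": [-0.05, 0.1, -0.2], "angular": [0, 0, 0]}

```text
time: 16.45
tool_pos: [0.5958, -0.0887, 0.1439]
tcp_rot: [0.572, 2.963, 0.769]
wrist_force: [-3.2, -4.0, 11.6]
width: 0.313
```

```bash
python3 -c "from g import *"
```

```text
t 16.45 tcp [ 0.5958 -0.0887  0.1439] z [ 0.1164  0.4649 -0.8777] angerr deg [0.0936 0.324  0.184 ] F [-3.217  -3.9741 11.5847] w 0.31274394621980345
coupler-N [ 0.0021  0.0054 -0.0101] axial -0.011630608771046375 lat [0.0008 0.     0.0001] N-TCP target diff(cm) [-0.157  -0.5596  1.0086] F.u 12.374942275147772
```

drive_tool:
  deltas:
    - {"hand": 0.15, "offset": [0, 0.06, -0.12], "angular": [0, 0, 0]}
    - {"hand": 0.15, "offset": [0, 0.1, -0.2], "angular": [0, 0, 0]}
    - {"hand": 0.15, "offset": [0, 0.1, -0.2], "angular": [0, 0, 0]}
    - {"hand": 0.15, "offset": [0, 0.1, -0.2], "angular": [0, 0, 0]}

```text
time: 16.95
tool_pos: [0.5962, -0.0875, 0.1429]
tcp_rot: [0.571, 2.962, 0.77]
wrist_force: [-3.4, -4.0, 14.1]
width: 0.318
```

```bash
python3 -c "from g import *"
```

```text
t 16.95 tcp [ 0.5962 -0.0875  0.1429] z [ 0.1172  0.4656 -0.8772] angerr deg [0.0436 0.3679 0.2011] F [-3.4297 -4.0065 14.1134] w 0.3177627255034446
coupler-N [ 0.0026  0.0067 -0.0111] axial -0.013178249899732469 lat [0.0012 0.0006 0.0005] N-TCP target diff(cm) [-0.1981 -0.6832  1.1141] F.u 14.632682780809008
```

Past about 12 mm the force rises more steeply, to about 18 N net, which is the ram's end stop. The ram is well beyond half stroke and held. Handing in.

Run:
```python
from workcell import bot
s=bot.read_state();print(s["time"],s["wrist_force"],s["width"]);print(bot.finish_job())
```

```text
16.95 [-3.42967657 -4.00653823 14.11338871] 0.3177627255034446
the job is handed in; nothing more can be done
None
```

I put the lock pin in the carriage's lock hole and let go. I then snapped the grease gun onto the tilted nipple and handed the job in at about 17 s of robot time, still holding the gun pressed on.

- **Pin:** it stopped at the expected height with about 6 N on it. Later top views show the head sitting on the plate. I did not test the lock by pushing the carriage.
- **Coupler:** the push force turned into a slight inward pull as the ball went home, which I read as the snap.
- **Ram stroke:** the gun went about 13 mm past the snap position, and the axial force rose more steeply to about 18 N. That is above the spring's 15 N maximum, so the ram is at or near its end stop. Some of that travel may be carriage play. A rough pixel estimate, made about 3 mm earlier, gave only about 5 mm of stroke. It was crude, so I trusted the force and position readings instead.
- **Side load:** about 3 N along x remained at hand-in.
- **Tube rack:** my numeric image comparison did not settle this, because the picture brightness differed by about 27 grey levels fairly evenly. I put that down to exposure. I last viewed the rack, partly cropped, just before the final push and saw no sign that it had moved. The arm never went near it.

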